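# Shake the loose nut out of the upside-down instrument case

### The job

A loose hexagon nut is rattling about inside the grey instrument case that lies upside down on the blue bench mat. Lift the case over the black tray, tip its slotted end down and shake it until the nut drops out through the narrow slot into the tray; then lay the empty case gently back on the blue mat, upside down as it was, and leave the other things on the bench alone.

Things in the scene. Friction and masses are not known exactly. Their poses are not given: they have to be found in the camera images.
- case_center (a point): Centre of the loose grey plastic instrument case (120 long x 60 wide x 34 mm high, 0.18 to 0.31 kg) lying upside down on the mat, its lid underneath; 17 mm above its underside. x: along its length, away from the slotted end, which roughly faces the robot; y: across its width; z: up as it lies. Rigid, plain, parallel sides: grip it across its 60 mm width at mid-length.
- slot (a point): Middle of the case's only opening, on the outside of the slotted end (from case_center x = -60, y = 0, z = -8.5 mm; axes as the case's). The slot is 18 mm wide (y) and 9 mm high, level with the cavity's floor, through a 4 mm wall.
- nut_center (a point): Centre of the loose steel hexagon nut (16 mm over its flats, 18.5 mm over its corners, 6 mm thick, 12 g), flat in the cavity, at first towards its closed end; its z is its own axis. It starts to slide on the plastic at a slope of 15 to 20 degrees. It can rest on the boss or beside the slot, or wedge cornerwise in the slot until shaken free; it goes out only in line with the slot, a corner first. It cannot stand on edge inside.
- tray_in (a point): Middle of the inner floor of the fixed black square tray (outside 180 x 180 x 35 mm high, 4 mm walls, rubber-lined floor 7 mm above the bench). x, y along its sides, z up.
- mat_top (a point): Middle of the upper face of the fixed blue mat (300 x 300 mm, 3 mm thick). x, y along its sides, z up.
- mat: The same blue mat; origin in the middle of its underside, on the bench.
- case: The same case (origin mid-underside). Its top is a clear panel with rubber feet, recessed 15 mm below the rim of the walls. Below the slot a thin lip (as wide as the case) sticks out 8 mm. Inside: a flat cavity 112 x 52 mm, 11 mm high, floor 4 mm above the underside; a brass boss 7 mm thick, full height, stands on the centre line 35 mm in from the slotted end, in the way of a straight slide to the slot.
- nut: The same nut; origin in the middle of one of its faces.
- screwdriver: Bystander: black-handled screwdriver, 160 mm long, lying across the far part of the mat.
- flux: Bystander: small bottle, 28 mm in diameter, 60 mm high, standing at a far corner of the mat.
- spool: Bystander: metal spool, 56 mm in diameter, 42 mm high, beyond the mat and tray.
- mug: Bystander: white mug, 80 mm in diameter, 90 mm high, on the left.
- jar: Bystander: small glass jar, 48 mm in diameter, 50 mm high, on the right.
- meter: Bystander: black hand-held meter, 150 x 75 x 32 mm, lying on the right.
- heatsink: Bystander: finned aluminium heat sink, 60 x 45 x 28 mm, beyond the mat and tray.

How it is judged:
On the way, in this order (a step that is already met when the one before it is completed fails the run):
1. the case's slot is over the tray, above its rim, with the nut still inside the case (horizontal distance between slot and tray_in below 0.1 m and height (world z) of slot above 0.035 m and x of nut_center in the frame of case above -0.056 m and distance between nut_center and case_center below 0.07 m), for 0.1 s.
2. the nut has dropped into the tray, while the case is held up clear of the mat (x of nut_center in the frame of tray_in between -0.086 and 0.086 m and y of nut_center in the frame of tray_in between -0.086 and 0.086 m and height (world z) of nut_center below 0.025 m and height (world z) of case_center above 0.04 m), for 0.1 s.
At the end, for the whole second after the job is handed in: The nut lies still in the tray (its centre over the tray's inner floor, less than 25 mm above the bench), and the case lies still and level within 0.06 rad, upside down as at the start, flat on the mat, its centre within the mat's edges (x of nut_center in the frame of tray_in between -0.086 and 0.086 m and y of nut_center in the frame of tray_in between -0.086 and 0.086 m and height (world z) of nut_center below 0.025 m and linear speed of nut below 0.03 m/s and x of case_center in the frame of mat_top between -0.15 and 0.15 m and y of case_center in the frame of mat_top between -0.15 and 0.15 m and z of case_center in the frame of mat_top below 0.021 m and angle between case_center's own z axis and vertical below 0.06 rad and linear speed of case below 0.02 m/s); the robot touches nothing.
It fails at once if the case is dropped or slammed down (moving faster than 0.4 m/s within 18 mm of lying on the mat) (linear speed of case above 0.4 m/s and z of case_center in the frame of mat_top below 0.035 m).
It fails at once if another thing on the bench is shifted by more than 40 mm (distance of any of screwdriver, flux, spool, mug, jar, meter, heatsink from where it was at the start of the episode above 0.04 m).
It also fails if it takes over 64 s, if anything falls off the work surface, if the arm or the gripper's body presses on something with over 40 N, if the wrist force passes 120 N, or if a joint passes its speed limit or range.

### The arm

A 7-joint arm with a two-finger parallel gripper is mounted at the origin on the work surface. World frame = base frame: x ahead of the robot, y to its left, z up, the work surface at z = 0. Lengths are in m, angles in rad, forces in N, time in s.
With the tool pointing down it reaches from about 0.35 to 0.9 m from the base axis. Payload 19.9 kg.
Tool frame: the origin (TCP) lies on the centre line of the jaws, within the pads' length; the fingertips stand 25 mm ahead of it and the grasp point (between the pads) lies 6 mm ahead of it; z points along the fingers, x is the direction in which the jaws open and shut, and the axes are right-handed (so a half turn about z gives the same grasp; the last joint's range is limited). The gripper opens to 85 mm and grips with 20 to 120 N. Pads are 22 mm wide; open, the fingers measure 114 mm over their backs; the gripper's body (76 mm by 85 mm) begins 54 mm behind the grasp point. The pads swing forward as they close: fully open they stand 13 mm farther back than shut.
Start: joints at [1.149, 0.417, -0.01, 1.614, 0.005, 1.111, -0.053], TCP at [0.232, -0.58, 0.256] pointing down, gripper open.
Joint ranges: [-2.81, 2.81], [-0.39, 2.02], [-1.27, 1.25], [0.06, 2.57], [-1.19, 4.33], [0.19, 2], [-2.82, 2.82]. Speed limits (rad/s): [1.89, 1.89, 2.39, 2.39, 3.01, 3.01, 3.01].

### API

Orientations are given as [roll, pitch, yaw] about the fixed x, y, z axes, in that order (R = Rz(yaw) Ry(pitch) Rx(roll)).
In Python, from bench import env gives the robot as it stands.
- The arm moves only by the tool apply_moves, never from a script. Its argument "deltas" is a list of rows, each an object with "travel": the shift along the tool's x, y, z in m, a list of three; "angular": the turn, a rotation vector about the tool's x, y, z in rad, a list of three; "gripper": the closure, from 0 (fully open) to 1 (shut). A call has exactly 8 rows; each row is the pose to reach, as a shift and turn from the pose commanded when the call began, along the tool's axes at that moment; what a row does not reach only later rows make up. A row lasts 1/8 s, in which the tool goes at most 62.5 mm and 10.7 degrees, less where a joint would pass 70% of its speed; a pose out of reach is approached as far as the arm can. A call with a gripper value outside its range is refused whole. The fingers move at their own pace and stop on an object; "newtons" is the grip in N (left out, the last holds). Time passes only in rows, so rows that repeat a pose let the fingers close, or fill a call up. It gives the time, the measured TCP pose, the force and the opening at its end, in the units of the state.
- env.get_obs(): the state, without advancing time (a new reading comes with each control period).
- env.camera(name): name is "scene" or "top"; returns the picture (384x512x3 uint8, red, green, blue); there is no depth.
- env.camera_model(name): a dict with "fovy" (degrees; the focal length in pixels is half the picture's height over the tangent of half this angle, whatever the lens; pixels are square), "cx", "cy" (the principal point, pixels), "k1" (the pictures are not rectified: a ray, as slopes to the right and down, at radius r is drawn at 1 + k1 r^2 times it, then the intrinsics apply), "pose" (4x4, takes a point from camera to world coordinates). Camera axes: x right, y down, z forward; pixel columns grow to the right and rows downward; lengths in m; the calibration is good to about 2 mm. A picture is of the moment at which its call begins. camera_model takes no time and is no camera call.
- env.sign_off(): hands the job in, once; it reports no verdict.
The state is a dict: "clock": time; "q": joint angles; "joint_vel": joint speeds; "joint_torque": joint torques, N m; "tcp_pos": TCP position; "orientation": TCP orientation; "wrist_force": force on the tool from outside, world axes, zero at the start; "wrist_torque": the same for the moment, N m; "opening": finger opening in m.
Only numpy, scipy, OpenCV 4.12 (cv2) and the standard library are available. Lean on these libraries where they do the work, as an engineer would, in place of code of your own. Each camera call takes 0.05 s, during which the arm holds its last target.

## Working session

There is one attempt and no reset: what is moved stays moved. The work goes in short steps, Python scripts to look and compute and a tool call to move; the robot and the scene stay as the last step left them, time stands still between calls to the robot, and variables do not carry over. Pictures are saved under pics/ and viewed, and the job is handed in when it is done.

Besides the shell and the picture viewer there is one more tool, called after "Request:" by a JSON object that holds its "method" and its "body". apply_moves: Moves the arm, as the interface text tells. Its arguments: {"type":"object","properties":{"deltas":{"type":"array","items":{"type":"object","properties":{"travel":{"type":"array","items":{"type":"number"}},"angular":{"type":"array","items":{"type":"number"}},"gripper":{"type":"number"}}}},"newtons":{"type":"number"}},"required":["deltas"]}

```bash
mkdir -p pics; ls; cat > h.py <<'E'
import numpy as np,cv2
from bench import env
def snap(n,f):
    im=env.camera(n); cv2.imwrite('pics/'+f,im[:,:,::-1]); return im
E
python3 - <<'E'
from h import *
print(env.get_obs())
for n in('scene','top'):
    print(env.camera_model(n)); snap(n,n+'0.png')
E
```

```text
pics
{'clock': 0.0, 'q': array([ 1.14851148,  0.4179935 , -0.01034647,  1.61418549,  0.00470268,
        1.11070758, -0.05298823]), 'joint_vel': array([-0.00081382, -0.0007425 , -0.00053302,  0.00138398, -0.00049428,
        0.00062796,  0.0005626 ]), 'joint_torque': array([ 8.72735436e-04, -8.64444494e+01,  6.78863022e-01, -4.34895980e+01,
        1.91517093e-02,  7.38447765e-03, -1.39253481e-05]), 'tcp_pos': array([ 0.23217398, -0.57992389,  0.25564312]), 'orientation': array([ 3.14151428e+00,  1.26729247e-03, -1.18995054e+00]), 'wrist_force': array([-0.63184303,  0.22200956, -0.33878822]), 'wrist_torque': array([ 0.02378696, -0.00302875,  0.01075829]), 'opening': 0.0853629080486595}
{'fovy': 54.6698179462251, 'cx': 249.76136245334163, 'cy': 187.96742282777836, 'k1': 0.0208213894216703, 'pose': array([[ 0.04338059,  0.66780473, -0.74307131,  1.44712207],
       [ 0.99905621, -0.0306293 ,  0.0307982 , -0.02359419],
       [-0.00219257, -0.74370605, -0.66850318,  0.78057622],
       [ 0.        ,  0.        ,  0.        ,  1.        ]])}
{'fovy': 53.31212776347235, 'cx': 258.36573314962976, 'cy': 199.5701934419046, 'k1': -0.12308004490968603, 'pose': array([[-2.41239000e-02, -9.96023197e-01,  8.57661258e-02,
         5.21073934e-01],
       [-9.99708777e-01,  2.39808115e-02, -2.69838571e-03,
         4.10853823e-03],
       [ 6.30913473e-04, -8.58062444e-02, -9.96311643e-01,
         1.37499827e+00],
       [ 0.00000000e+00,  0.00000000e+00,  0.00000000e+00,
         1.00000000e+00]])}
```

View pics/scene0.png

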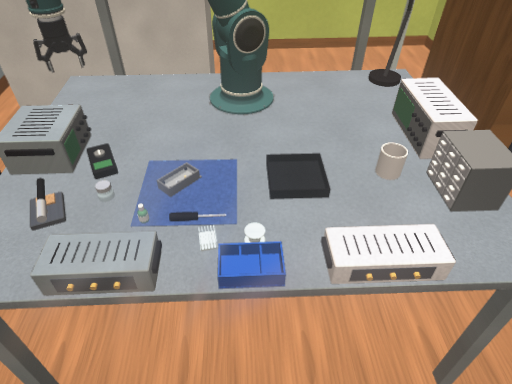

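View pics/top0.png

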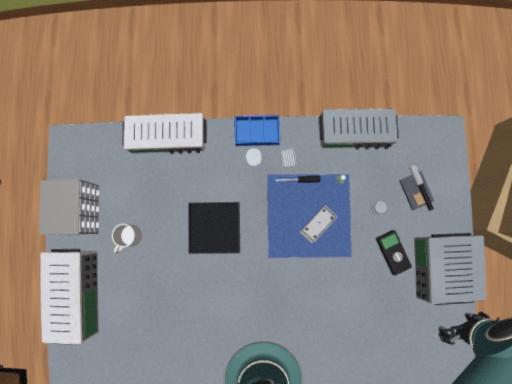

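```bash
python3 - <<'E'
import cv2
im=cv2.imread('pics/top0.png'); cv2.imwrite('pics/top0c.png',cv2.resize(im[130:290,120:320],None,fx=4,fy=3.7,interpolation=cv2.INTER_CUBIC))
E
```

```text
(no output)
```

View pics/top0c.png

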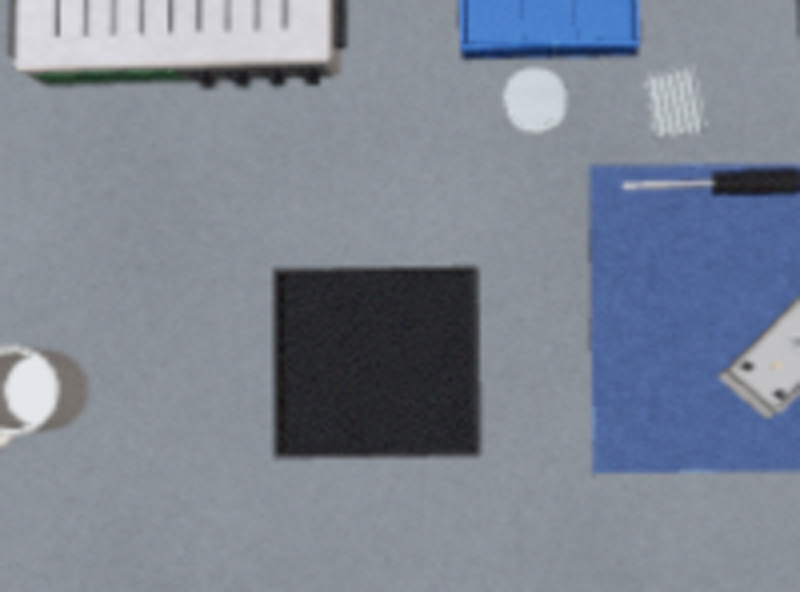

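The top view shows the case at about (319,224), with the slotted end at lower left (about (306,236)) and the tray at (214,228). I'll measure them more closely next.

```bash
cat >> h.py <<'E'
def ray(n,uv):
    m=env.camera_model(n); f=192/np.tan(np.radians(m['fovy']/2))
    K=np.array([[f,0,m['cx']],[0,f,m['cy']],[0,0,1]])
    p=cv2.undistortPoints(np.array(uv,float).reshape(-1,1,2),K,np.array([m['k1'],0,0,0,0.]),).reshape(-1,2)
    P=np.array(m['pose']); d=np.c_[p,np.ones(len(p))]@P[:3,:3].T
    return P[:3,3],d
def atz(n,uv,z):
    o,d=ray(n,uv); return o+d*((z-o[2])/d[:,2])[:,None]
def proj(n,X):
    m=env.camera_model(n); f=192/np.tan(np.radians(m['fovy']/2))
    P=np.array(m['pose']); c=(np.atleast_2d(X)-P[:3,3])@P[:3,:3]; s=c[:,:2]/c[:,2:]
    s=s*(1+m['k1']*(s**2).sum(1,keepdims=True)); return s*f+[m['cx'],m['cy']]
E
python3 - <<'E'
from h import *
im=cv2.imread('pics/top0.png')
cv2.imwrite('pics/top0d.png',cv2.resize(im[195:255,285:355],None,fx=10,fy=10,interpolation=cv2.INTER_CUBIC))
# blue mat, black tray, grey case
hsv=cv2.cvtColor(im,cv2.COLOR_BGR2HSV)
blue=((hsv[...,0]>105)&(hsv[...,0]<125)&(hsv[...,1]>110)).astype(np.uint8)
blk=(im.max(2)<60).astype(np.uint8)
roi=np.zeros_like(blue); roi[160:270,255:365]=1
def rect(mask):
    c=max(cv2.findContours(mask,cv2.RETR_EXTERNAL,cv2.CHAIN_APPROX_NONE)[0],key=cv2.contourArea); r=cv2.minAreaRect(c); return r,cv2.boxPoints(r)
r,b=rect(blue*roi); print(r); print(atz('top',b,.003))
roi2=np.zeros_like(blue); roi2[190:265,180:250]=1
r,b=rect(blk*roi2); print(r); print(atz('top',b,.035),atz('top',b,.0))
roi3=np.zeros_like(blue); roi3[200:250,293:345]=1
nb=((1-blue)*roi3).astype(np.uint8)
r,b=rect(nb); print(r); print(b,atz('top',b,.037))
E
```

```text
((308.9999694824219, 215.49996948242188), (81.99998474121094, 80.99998474121094), 0.0)
[[ 0.43649382 -0.02907271  0.003     ]
 [ 0.72765248 -0.03665357  0.003     ]
 [ 0.7210992  -0.33607301  0.003     ]
 [ 0.42792977 -0.32366437  0.003     ]]
((213.49998474121094, 227.5), (48.99999237060547, 48.99999237060547), 0.0)
[[0.45827886 0.24743913 0.035     ]
 [0.6301751  0.24540448 0.035     ]
 [0.62605247 0.07233297 0.035     ]
 [0.45482001 0.0758465  0.035     ]] [[0.45663868 0.25379478 0.        ]
 [0.63302476 0.25170699 0.        ]
 [0.62879445 0.07411496 0.        ]
 [0.45308949 0.07772026 0.        ]]
((318.26470947265625, 224.058837890625), (19.44024085998535, 38.74594497680664), 42.273685455322266)
[[298.0407  231.85521]
 [324.10406 203.18553]
 [338.4887  216.26247]
 [312.42535 244.93214]] [[ 0.51973775 -0.13535747  0.037     ]
 [ 0.61790617 -0.23064559  0.037     ]
 [ 0.57053675 -0.27992167  0.037     ]
 [ 0.47283247 -0.18432603  0.037     ]]
```

View pics/top0d.png

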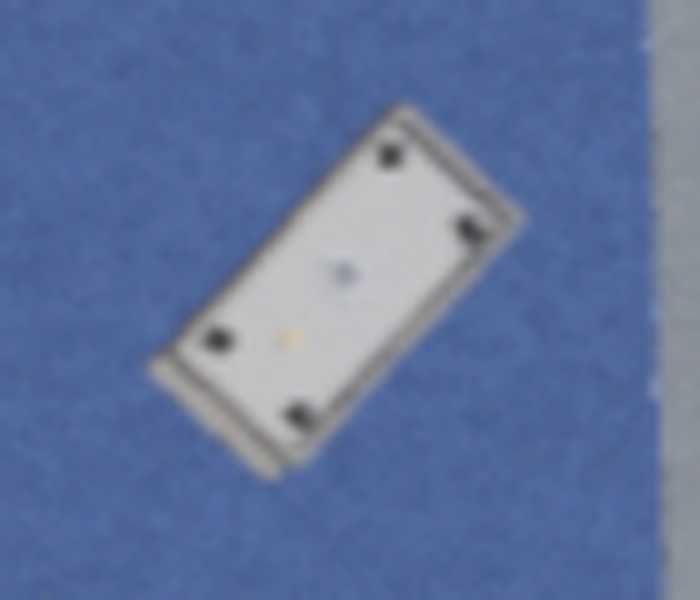

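```bash
python3 - <<'E'
from h import *
from scipy.optimize import least_squares
px=lambda a:(np.array(a,float)+.5)/10-.5+[285,195]
obs=px([[403,102],[523,218],[300,463],[152,366],[276,479]])
M=np.array([[60,30,37],[60,-30,37],[-60,-30,37],[-68,30,7],[-68,-30,7]])/1000
def w(p,M):
    c,s=np.cos(p[2]),np.sin(p[2]); return np.c_[p[0]+c*M[:,0]-s*M[:,1],p[1]+s*M[:,0]+c*M[:,1],M[:,2]]
r=least_squares(lambda p:(proj('top',w(p,M))-obs).ravel(),[.55,-.2,-.75])
print(r.x,np.degrees(r.x[2]),r.fun.round(2)); p=r.x
for name,a,z in(('boss',[290,338],.018),('nut',[343,272],.012),('feet',[389,155],.024),('feet',[468,229],.024),('feet',[218,340],.024),('feet',[300,415],.024)):
    X=atz('top',[px(a)],z)[0]; d=X[:2]-p[:2]; c,s=np.cos(p[2]),np.sin(p[2]); print(name,X.round(4),(np.array([c*d[0]+s*d[1],-s*d[0]+c*d[1]])*1000).round(1))
im=cv2.imread('pics/scene0.png'); cv2.imwrite('pics/scene0c.png',cv2.resize(im[145:235,130:250],None,fx=6.5,fy=6.5,interpolation=cv2.INTER_CUBIC))
M2=np.array([[60,30,37],[60,-30,37],[-60,-30,37],[-60,30,37],[0,0,37]])/1000
print(((proj('scene',w(p,M2))-[130,145]+.5)*6.5-.5).round(0))
E
```

```text
[ 0.54951294 -0.21270992 -0.77343867] -44.314771604127394 [ 0.01 -0.31  0.55 -0.33  0.02  0.35 -0.26  0.08 -0.32  0.21]
boss [ 0.5307 -0.1929  0.018 ] [-27.3   1. ]
nut [ 0.5537 -0.2136  0.012 ] [3.7 2.3]
feet [ 0.5945 -0.2297  0.024 ] [44.  19.3]
feet [ 0.5675 -0.2569  0.024 ] [ 43.7 -19.1]
feet [ 0.5306 -0.1665  0.024 ] [-45.8  19.8]
feet [ 0.5034 -0.1947  0.024 ] [-45.6 -19.3]
[[250. 288.]
 [169. 231.]
 [363. 114.]
 [445. 165.]
 [309. 197.]]
```

View pics/scene0c.png

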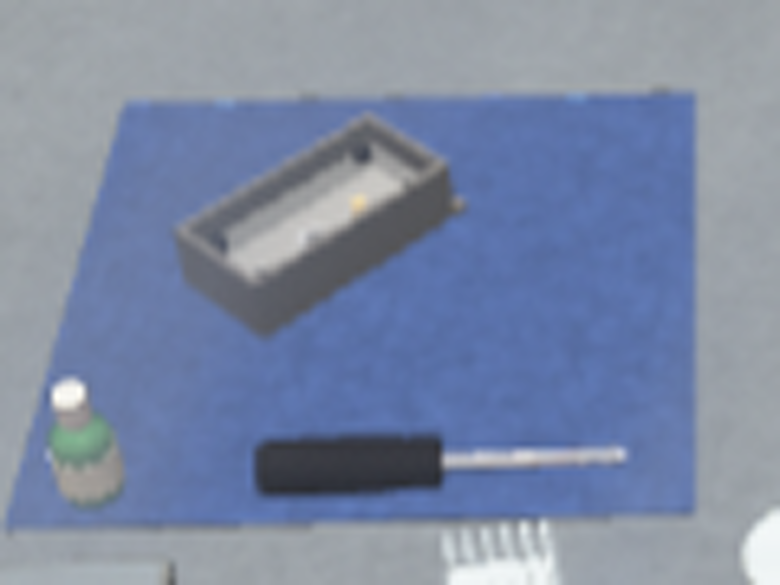

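```bash
cat >> h.py <<'E'
from scipy.spatial.transform import Rotation as R
def rel(pos,Rt):
    o=env.get_obs(); R0=R.from_euler('xyz',o['orientation'])
    t=R0.inv().apply(np.array(pos)-o['tcp_pos']); a=(R0.inv()*Rt).as_rotvec()
    print('clock',o['clock'],'tcp',o['tcp_pos'].round(4),'rpy',o['orientation'].round(4),'open',round(o['opening'],4),'F',o['wrist_force'].round(1)); print('q',o['q'].round(3)); print('travel',t.round(4),'ang',a.round(4)); return t,a
down=lambda yawdeg:R.from_euler('xyz',[np.pi,0,np.radians(yawdeg)])
E
python3 - <<'E'
from h import *
rel([.5488,-.212,.14],down(45.7))
E
```

```text
clock 0.1 tcp [ 0.2322 -0.58    0.2557] rpy [ 3.1415e+00  1.1000e-03 -1.1900e+00] open 0.0856 F [-1.1 -0.1 -0.5]
q [ 1.148  0.418 -0.01   1.614  0.005  1.111 -0.053]
travel [-0.2238 -0.4307  0.1159] ang [-1.0000e-03  8.0000e-04 -1.9876e+00]
```

Request:
{"method": "apply_moves", "body": {"deltas": [{"travel":[-0.019,-0.036,0],"angular":[0,0,-0.166],"gripper":0},{"travel":[-0.037,-0.072,0],"angular":[0,0,-0.331],"gripper":0},{"travel":[-0.056,-0.108,0],"angular":[0,0,-0.497],"gripper":0},{"travel":[-0.075,-0.144,0],"angular":[0,0,-0.663],"gripper":0},{"travel":[-0.093,-0.179,0],"angular":[0,0,-0.828],"gripper":0},{"travel":[-0.112,-0.215,0],"angular":[0,0,-0.994],"gripper":0},{"travel":[-0.131,-0.251,0],"angular":[0,0,-1.159],"gripper":0},{"travel":[-0.149,-0.287,0],"angular":[0,0,-1.325],"gripper":0}]}}

```text
clock: 1.1
tcp_pos: [0.4439, -0.3341, 0.2561]
orientation: [-3.141, 0.0, 0.14]
wrist_force: [-0.0, -0.5, 0.3]
opening: 0.0852
```

```bash
python3 - <<'E'
from h import *
rel([.5488,-.212,.14],down(45.7))
E
```

```text
clock 1.1 tcp [ 0.4439 -0.3341  0.2561] rpy [-3.1413e+00  4.0000e-04  1.4050e-01] open 0.0852 F [-0.  -0.5  0.3]
q [ 0.903  0.317 -0.382  1.779  0.133  1.072  0.615]
travel [ 0.121  -0.1061  0.1161] ang [-4.000e-04  3.000e-04 -6.571e-01]
```

Request:
{"method": "apply_moves", "body": {"deltas": [{"travel":[0.022,-0.019,0.01],"angular":[0,0,-0.12],"gripper":0},{"travel":[0.043,-0.038,0.03],"angular":[0,0,-0.24],"gripper":0},{"travel":[0.065,-0.057,0.05],"angular":[0,0,-0.36],"gripper":0},{"travel":[0.087,-0.076,0.07],"angular":[0,0,-0.48],"gripper":0},{"travel":[0.108,-0.095,0.09],"angular":[0,0,-0.6],"gripper":0},{"travel":[0.121,-0.106,0.11],"angular":[0,0,-0.657],"gripper":0},{"travel":[0.121,-0.106,0.116],"angular":[0,0,-0.657],"gripper":0},{"travel":[0.121,-0.106,0.116],"angular":[0,0,-0.657],"gripper":0}]}}

```text
clock: 2.1
tcp_pos: [0.5484, -0.2145, 0.1401]
orientation: [-3.141, 0.001, 0.79]
wrist_force: [-0.2, -0.3, 0.9]
opening: 0.0854
```

```bash
python3 - <<'E'
from h import *
rel([.5488,-.212,.032],down(45.7))
a=snap('top','t1.png');b=snap('scene','s1.png')
cv2.imwrite('pics/t1c.png',cv2.resize(a[190:260,280:360,::-1],None,fx=8,fy=8,interpolation=cv2.INTER_CUBIC))
cv2.imwrite('pics/s1c.png',cv2.resize(b[110:235,130:250,::-1],None,fx=4.8,fy=4.8,interpolation=cv2.INTER_CUBIC))
E
```

```text
clock 2.1 tcp [ 0.5484 -0.2145  0.1401] rpy [-3.1409e+00  6.0000e-04  7.9030e-01] open 0.0854 F [-0.2 -0.3  0.9]
q [ 0.709  0.539 -0.508  1.789  0.325  0.898  0.847]
travel [ 0.0021 -0.0014  0.1081] ang [-0.0007  0.0006 -0.0073]
```

View pics/t1c.png

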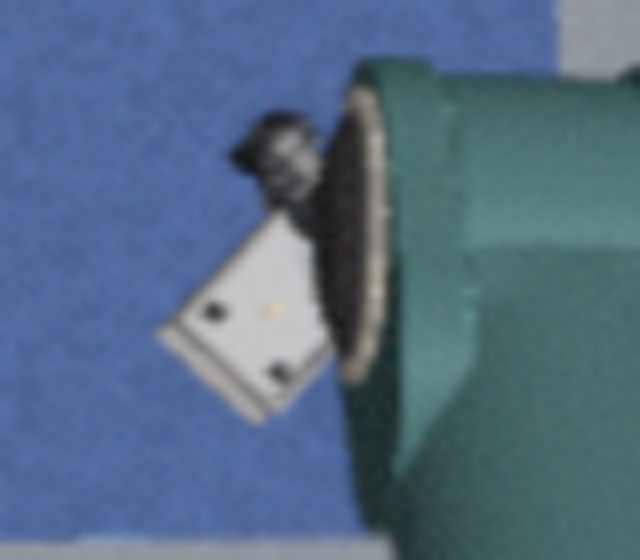

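View pics/s1c.png

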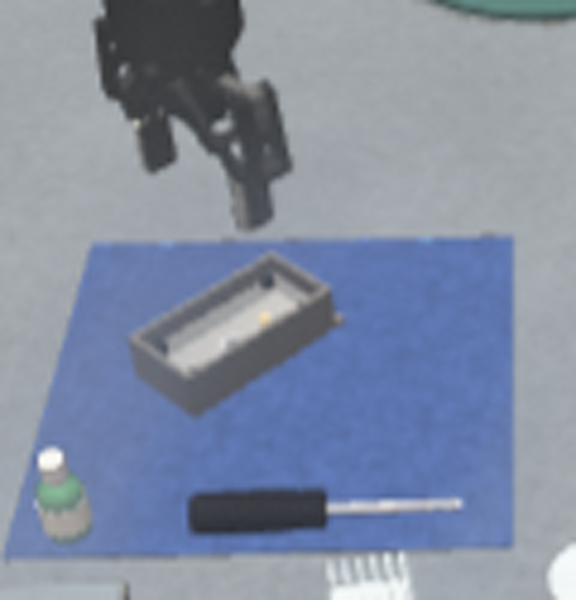

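The views show the case at the same spot, with the gripper above it and the jaws opening across its width. I'll descend now.

Request:
{"method": "apply_moves", "body": {"deltas": [{"travel":[0.002,-0.001,0.025],"angular":[0,0,-0.007],"gripper":0},{"travel":[0.002,-0.001,0.05],"angular":[0,0,-0.007],"gripper":0},{"travel":[0.002,-0.001,0.07],"angular":[0,0,-0.007],"gripper":0},{"travel":[0.002,-0.001,0.085],"angular":[0,0,-0.007],"gripper":0},{"travel":[0.002,-0.001,0.097],"angular":[0,0,-0.007],"gripper":0},{"travel":[0.002,-0.001,0.106],"angular":[0,0,-0.007],"gripper":0},{"travel":[0.002,-0.001,0.108],"angular":[0,0,-0.007],"gripper":0},{"travel":[0.002,-0.001,0.108],"angular":[0,0,-0.007],"gripper":0}], "newtons": 50}}

```text
clock: 3.2
tcp_pos: [0.5498, -0.2118, 0.0325]
orientation: [3.141, -0.0, 0.799]
wrist_force: [0.3, 0.5, 0.2]
opening: 0.0852
```

Request:
{"method": "apply_moves", "body": {"deltas": [{"travel":[0,0,0],"angular":[0,0,0],"gripper":0.15},{"travel":[0,0,0],"angular":[0,0,0],"gripper":0.25},{"travel":[0,0,0],"angular":[0,0,0],"gripper":0.35},{"travel":[0,0,0],"angular":[0,0,0],"gripper":0.6},{"travel":[0,0,0],"angular":[0,0,0],"gripper":1},{"travel":[0,0,0],"angular":[0,0,0],"gripper":1},{"travel":[0,0,0],"angular":[0,0,0],"gripper":1},{"travel":[0,0,0],"angular":[0,0,0],"gripper":1}], "newtons": 60}}

```text
clock: 4.2
tcp_pos: [0.5499, -0.2119, 0.0329]
orientation: [3.141, -0.0, 0.799]
wrist_force: [-1.5, 0.0, 8.3]
opening: 0.0588
```

```bash
python3 - <<'E'
from h import *
rel([.5488,-.212,.12],down(45.7))
b=snap('scene','s2.png')
cv2.imwrite('pics/s2c.png',cv2.resize(b[110:235,130:250,::-1],None,fx=4.8,fy=4.8,interpolation=cv2.INTER_CUBIC))
E
```

```text
clock 4.2 tcp [ 0.5499 -0.2119  0.0329] rpy [ 3.1411 -0.      0.7989] open 0.0588 F [-1.5  0.   8.3]
q [ 0.647  0.693 -0.435  1.829  0.425  0.713  0.773]
travel [-0.0008 -0.0006 -0.0871] ang [ 0.0005 -0.      0.0012]
```

View pics/s2c.png

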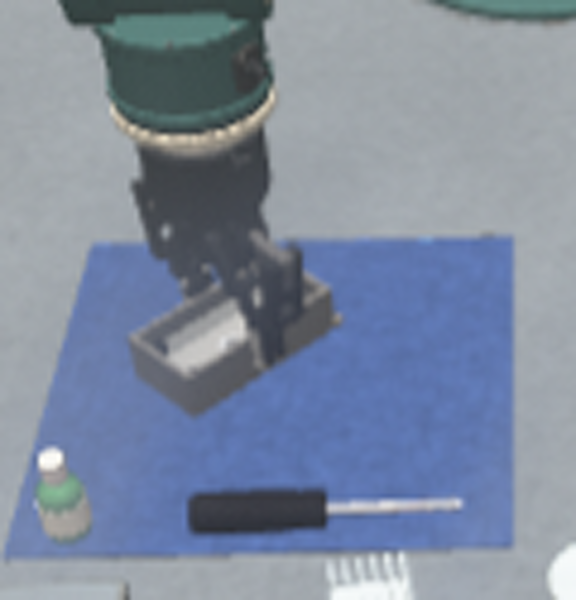

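Grasp confirmed: opening 58.8 mm, jaws on the long sides at mid-length. Next is the lift.

Request:
{"method": "apply_moves", "body": {"deltas": [{"travel":[0,0,-0.01],"angular":[0,0,0],"gripper":1},{"travel":[0,0,-0.03],"angular":[0,0,0],"gripper":1},{"travel":[0,0,-0.055],"angular":[0,0,0],"gripper":1},{"travel":[0,0,-0.085],"angular":[0,0,0],"gripper":1},{"travel":[0,0,-0.115],"angular":[0,0,0],"gripper":1},{"travel":[0,0,-0.14],"angular":[0,0,0],"gripper":1},{"travel":[0,0,-0.16],"angular":[0,0,0],"gripper":1},{"travel":[0,0,-0.167],"angular":[0,0,0],"gripper":1}], "newtons": 60}}

```text
clock: 5.25
tcp_pos: [0.55, -0.2119, 0.2009]
orientation: [3.14, -0.0, 0.799]
wrist_force: [-0.2, -0.8, -3.1]
opening: 0.0586
```

```bash
python3 - <<'E'
from h import *
rel([.600,.179,.2],down(106))
E
```

```text
clock 5.25 tcp [ 0.55   -0.2119  0.2009] rpy [ 3.14e+00 -4.00e-04  7.99e-01] open 0.0586 F [-0.2 -0.8 -3.1]
q [ 0.733  0.464 -0.543  1.745  0.278  1.007  0.887]
travel [ 0.315  -0.2368  0.0006] ang [ 1.7000e-03  4.0000e-04 -1.0511e+00]
```

Request:
{"method": "apply_moves", "body": {"deltas": [{"travel":[0.004,-0.003,0],"angular":[0,0,-0.012],"gripper":1},{"travel":[0.0135,-0.01,0],"angular":[0,0,-0.045],"gripper":1},{"travel":[0.029,-0.022,0],"angular":[0,0,-0.097],"gripper":1},{"travel":[0.049,-0.037,0],"angular":[0,0,-0.164],"gripper":1},{"travel":[0.073,-0.055,0],"angular":[0,0,-0.244],"gripper":1},{"travel":[0.1,-0.075,0],"angular":[0,0,-0.332],"gripper":1},{"travel":[0.128,-0.096,0],"angular":[0,0,-0.428],"gripper":1},{"travel":[0.157,-0.118,0],"angular":[0,0,-0.525],"gripper":1}]}}

```text
clock: 6.25
tcp_pos: [0.5746, -0.014, 0.1994]
orientation: [3.141, -0.0, 1.331]
wrist_force: [0.2, 0.2, -2.1]
opening: 0.059
```

```bash
python3 - <<'E'
from h import *
rel([.600,.179,.2],down(106))
E
```

```text
clock 6.25 tcp [ 0.5746 -0.014   0.1994] rpy [ 3.1415e+00 -3.0000e-04  1.3312e+00] open 0.059 F [ 0.2  0.2 -2.1]
q [ 0.516  0.479 -0.705  1.779  0.359  1.016  1.005]
travel [ 0.1935 -0.0211 -0.0006] ang [ 2.000e-04 -2.000e-04 -5.188e-01]
```

Request:
{"method": "apply_moves", "body": {"deltas": [{"travel":[0.03,-0.003,0],"angular":[0,0,-0.09],"gripper":1},{"travel":[0.06,-0.006,0],"angular":[0,0,-0.18],"gripper":1},{"travel":[0.09,-0.01,0],"angular":[0,0,-0.26],"gripper":1},{"travel":[0.12,-0.013,0],"angular":[0,0,-0.33],"gripper":1},{"travel":[0.147,-0.016,0],"angular":[0,0,-0.4],"gripper":1},{"travel":[0.17,-0.019,0],"angular":[0,0,-0.46],"gripper":1},{"travel":[0.186,-0.02,0],"angular":[0,0,-0.5],"gripper":1},{"travel":[0.193,-0.021,0],"angular":[0,0,-0.519],"gripper":1}]}}

```text
clock: 7.25
tcp_pos: [0.6013, 0.1764, 0.1992]
orientation: [-3.141, -0.0, 1.845]
wrist_force: [0.7, -1.3, -3.1]
opening: 0.0594
```

```bash
python3 - <<'E'
from h import *
rel([.600,.179,.2],down(106))
a=snap('top','t3.png');b=snap('scene','s3.png')
cv2.imwrite('pics/a3.png',np.hstack([cv2.resize(a[160:280,180:300,::-1],(400,400),interpolation=cv2.INTER_CUBIC),cv2.resize(b[60:220,220:380,::-1],(400,400),interpolation=cv2.INTER_CUBIC)]))
E
```

```text
clock 7.25 tcp [0.6013 0.1764 0.1992] rpy [-3.1414e+00 -3.0000e-04  1.8452e+00] open 0.0594 F [ 0.7 -1.3 -3.1]
q [ 0.241  0.61  -0.813  1.642  0.484  1.103  1.139]
travel [ 0.0029 -0.0006 -0.0008] ang [-0.0002 -0.0003 -0.0048]
```

View pics/a3.png

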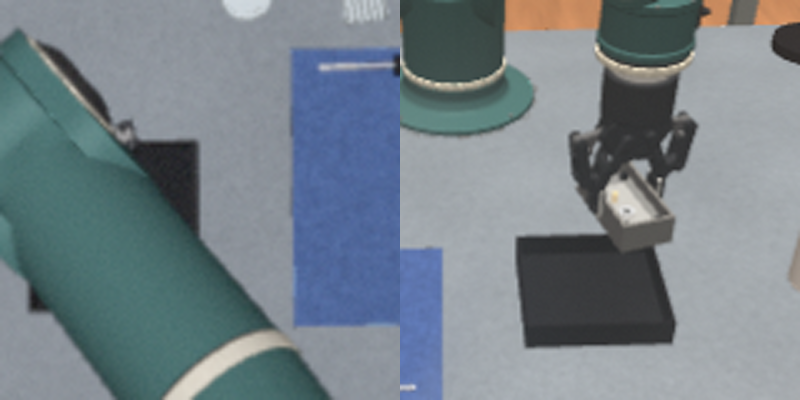

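Slot is above the tray with the nut still inside (nut at (627,212) and boss at (615,198) in the right-hand view). I'll plan the tipping motion as tilt θ plus in-plane swing γ, with the slot held near the tray middle.

```bash
cat >> h.py <<'E'
import json
SL=np.array([0,-.060,.0214])
def pose(th,ga,slot=None,tcp=None,yaw=106):
    Rt=down(yaw)*R.from_rotvec([-np.radians(th),0,0])*R.from_rotvec([0,0,np.radians(ga)])
    return (np.array(slot)-Rt.apply(SL) if tcp is None else np.array(tcp)),Rt
def rows(ps,p0=None,g=1):
    o=env.get_obs()
    P,R0=(o['tcp_pos'],R.from_euler('xyz',o['orientation'])) if p0 is None else p0
    print(json.dumps([{"travel":[round(x,3) for x in R0.inv().apply(p-P)],"angular":[round(x,3) for x in (R0.inv()*r).as_rotvec()],"gripper":g} for p,r in ps]))
E
python3 - <<'E'
from h import *
S=[.556,.166,.12]
a=np.array([.544,.160,.18]);
f=np.linspace(.125,1,8)
rows([pose(50*t,15*t,slot=a+(np.array(S)-a)*t) for t in f])
print(pose(50,15,slot=S)[0])
E
```

```text
[{"travel": [-0.001, -0.001, -0.001], "angular": [-0.109, 0.002, 0.026], "gripper": 1}, {"travel": [-0.003, -0.002, 0.0], "angular": [-0.218, 0.008, 0.059], "gripper": 1}, {"travel": [-0.004, -0.005, 0.002], "angular": [-0.327, 0.017, 0.091], "gripper": 1}, {"travel": [-0.006, -0.008, 0.005], "angular": [-0.436, 0.03, 0.123], "gripper": 1}, {"travel": [-0.008, -0.012, 0.008], "angular": [-0.544, 0.046, 0.153], "gripper": 1}, {"travel": [-0.009, -0.016, 0.011], "angular": [-0.652, 0.066, 0.183], "gripper": 1}, {"travel": [-0.011, -0.02, 0.016], "angular": [-0.76, 0.09, 0.212], "gripper": 1}, {"travel": [-0.013, -0.025, 0.021], "angular": [-0.867, 0.117, 0.239], "gripper": 1}]
[0.5803321  0.15682216 0.17815218]
```

Request:
{"method": "apply_moves", "body": {"deltas": [{"travel":[-0.001,-0.001,-0.001],"angular":[-0.109,0.002,0.026],"gripper":1},{"travel":[-0.003,-0.002,0.0],"angular":[-0.218,0.008,0.059],"gripper":1},{"travel":[-0.004,-0.005,0.002],"angular":[-0.327,0.017,0.091],"gripper":1},{"travel":[-0.006,-0.008,0.005],"angular":[-0.436,0.03,0.123],"gripper":1},{"travel":[-0.008,-0.012,0.008],"angular":[-0.544,0.046,0.153],"gripper":1},{"travel":[-0.009,-0.016,0.011],"angular":[-0.652,0.066,0.183],"gripper":1},{"travel":[-0.011,-0.02,0.016],"angular":[-0.76,0.09,0.212],"gripper":1},{"travel":[-0.013,-0.025,0.021],"angular":[-0.867,0.117,0.239],"gripper":1}]}}

```text
clock: 8.35
tcp_pos: [0.5935, 0.1427, 0.1841]
orientation: [2.47, -0.073, 1.647]
wrist_force: [-0.1, -0.3, -4.0]
opening: 0.0589
```

```bash
python3 - <<'E'
from h import *
p,r=pose(50,15,slot=[.556,.166,.12]); rel(p,r)
b=snap('scene','s4.png')
cv2.imwrite('pics/a4.png',cv2.resize(b[60:220,220:380,::-1],(560,560),interpolation=cv2.INTER_CUBIC))
E
```

```text
clock 8.35 tcp [0.5935 0.1427 0.1841] rpy [ 2.4702 -0.073   1.6474] open 0.0589 F [-0.1 -0.3 -4. ]
q [ 0.177  0.332 -0.58   2.169  1.553  0.271 -0.149]
travel [ 0.0146 -0.0138 -0.002 ] ang [-0.1795  0.1136  0.0647]
```

View pics/a4.png

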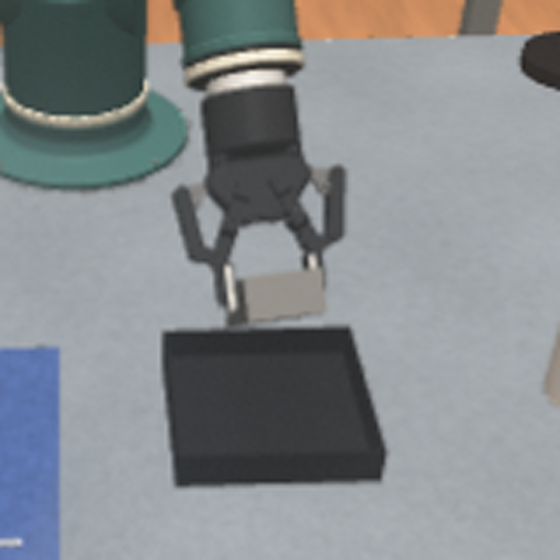

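The case is tipped about 38°. The wrist is going through its reorientation (q5 swinging over), so I'll continue to the target.

```bash
python3 - <<'E'
from h import *
S=[.556,.166,.12]
rows([pose(t,15,slot=S) for t in (42,46,50,53,56,58,60,60)])
E
```

```text
[{"travel": [0.017, -0.009, 0.005], "angular": [-0.041, 0.083, 0.058], "gripper": 1}, {"travel": [0.016, -0.011, 0.001], "angular": [-0.109, 0.099, 0.06], "gripper": 1}, {"travel": [0.015, -0.013, -0.002], "angular": [-0.177, 0.115, 0.063], "gripper": 1}, {"travel": [0.015, -0.015, -0.005], "angular": [-0.228, 0.127, 0.065], "gripper": 1}, {"travel": [0.014, -0.017, -0.008], "angular": [-0.279, 0.139, 0.066], "gripper": 1}, {"travel": [0.014, -0.018, -0.009], "angular": [-0.313, 0.147, 0.067], "gripper": 1}, {"travel": [0.013, -0.019, -0.011], "angular": [-0.347, 0.155, 0.069], "gripper": 1}, {"travel": [0.013, -0.019, -0.011], "angular": [-0.347, 0.155, 0.069], "gripper": 1}]
```

Request:
{"method": "apply_moves", "body": {"deltas": [{"travel":[0.017,-0.009,0.005],"angular":[-0.041,0.083,0.058],"gripper":1},{"travel":[0.016,-0.011,0.001],"angular":[-0.109,0.099,0.06],"gripper":1},{"travel":[0.015,-0.013,-0.002],"angular":[-0.177,0.115,0.063],"gripper":1},{"travel":[0.015,-0.015,-0.005],"angular":[-0.228,0.127,0.065],"gripper":1},{"travel":[0.014,-0.017,-0.008],"angular":[-0.279,0.139,0.066],"gripper":1},{"travel":[0.014,-0.018,-0.009],"angular":[-0.313,0.147,0.067],"gripper":1},{"travel":[0.013,-0.019,-0.011],"angular":[-0.347,0.155,0.069],"gripper":1},{"travel":[0.013,-0.019,-0.011],"angular":[-0.347,0.155,0.069],"gripper":1}]}}

```text
clock: 9.4
tcp_pos: [0.5707, 0.1539, 0.1808]
orientation: [2.116, -0.225, 1.718]
wrist_force: [-0.5, 0.6, -2.7]
opening: 0.0589
```

```bash
python3 - <<'E'
from h import *
p,r=pose(60,15,slot=[.556,.166,.12]); rel(p,r)
b=snap('scene','s5.png')
cv2.imwrite('pics/a5.png',cv2.resize(b[60:220,220:380,::-1],(560,560),interpolation=cv2.INTER_CUBIC))
E
```

```text
clock 9.4 tcp [0.5707 0.1539 0.1808] rpy [ 2.1161 -0.2246  1.7175] open 0.0589 F [-0.5  0.6 -2.7]
q [ 0.529  0.554 -0.981  2.388  2.693  0.746 -1.135]
travel [ 0.0001 -0.0001 -0.0004] ang [-0.0067  0.0002  0.0016]
```

View pics/a5.png

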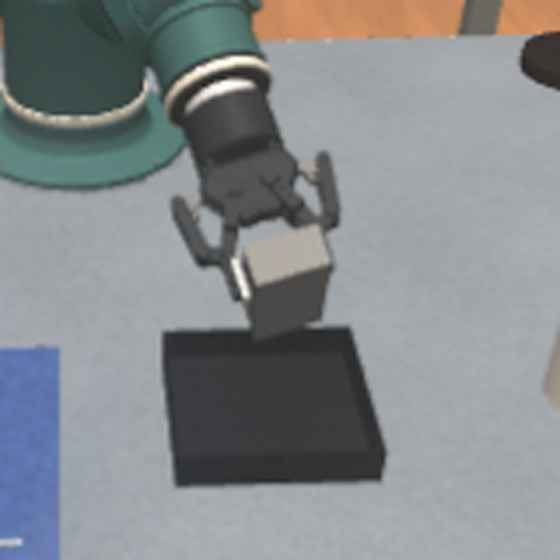

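The wrist has flipped cleanly. The case hangs at 60° with the slotted end down over the tray. Next are the swings.

```bash
python3 - <<'E'
from h import *
T,_=pose(60,0,slot=[.556,.164,.12]); print(T)
ax=pose(60,0,tcp=T)[1].apply([0,1,0])
rows([pose(60,g,tcp=T+ax*j) for g,j in ((24,0),(32,0),(23,0),(14,0),(5,.0),(-5,0),(-15,0),(-25,0))])
E
```

```text
[0.56702284 0.16716075 0.18266152]
[{"travel": [0.013, -0.002, -0.001], "angular": [-0.006, 0.0, 0.159], "gripper": 1}, {"travel": [0.013, -0.002, -0.001], "angular": [-0.006, 0.0, 0.298], "gripper": 1}, {"travel": [0.013, -0.002, -0.001], "angular": [-0.006, -0.0, 0.141], "gripper": 1}, {"travel": [0.013, -0.002, -0.001], "angular": [-0.006, -0.001, -0.016], "gripper": 1}, {"travel": [0.013, -0.002, -0.001], "angular": [-0.006, -0.001, -0.173], "gripper": 1}, {"travel": [0.013, -0.002, -0.001], "angular": [-0.006, -0.002, -0.347], "gripper": 1}, {"travel": [0.013, -0.002, -0.001], "angular": [-0.006, -0.002, -0.522], "gripper": 1}, {"travel": [0.013, -0.002, -0.001], "angular": [-0.006, -0.003, -0.696], "gripper": 1}]
```

Request:
{"method": "apply_moves", "body": {"deltas": [{"travel":[0.013,-0.002,-0.001],"angular":[-0.006,0,0.159],"gripper":1},{"travel":[0.013,-0.002,-0.001],"angular":[-0.006,0,0.298],"gripper":1},{"travel":[0.013,-0.002,-0.001],"angular":[-0.006,0,0.141],"gripper":1},{"travel":[0.013,-0.002,-0.001],"angular":[-0.006,-0.001,-0.016],"gripper":1},{"travel":[0.013,-0.002,-0.001],"angular":[-0.006,-0.001,-0.173],"gripper":1},{"travel":[0.013,-0.002,-0.001],"angular":[-0.006,-0.002,-0.347],"gripper":1},{"travel":[0.013,-0.002,-0.001],"angular":[-0.006,-0.002,-0.522],"gripper":1},{"travel":[0.013,-0.002,-0.001],"angular":[-0.006,-0.003,-0.696],"gripper":1}]}}

```text
clock: 10.45
tcp_pos: [0.5675, 0.1674, 0.1839]
orientation: [2.137, 0.38, 2.082]
wrist_force: [-0.2, -0.2, -3.4]
opening: 0.0588
```

```bash
python3 - <<'E'
from h import *
T,_=pose(60,0,slot=[.556,.164,.12])
p,r=pose(60,-25,tcp=T); rel(p,r)
b=snap('scene','s6.png')
cv2.imwrite('pics/a6.png',cv2.resize(b[60:220,220:380,::-1],(560,560),interpolation=cv2.INTER_CUBIC))
ax=pose(60,0,tcp=T)[1].apply([0,1,0])
rows([pose(60,g,tcp=T+ax*j) for g,j in ((-25,.015),(-17,-.01),(-9,.015),(0,-.01),(9,.015),(17,-.01),(25,.015),(25,0))])
E
```

```text
clock 10.45 tcp [0.5675 0.1674 0.1839] rpy [2.1372 0.38   2.0819] open 0.0588 F [-0.2 -0.2 -3.4]
q [ 0.311  0.455 -0.769  2.394  2.748  0.726 -0.613]
travel [ 0.0004 -0.0012  0.0002] ang [0.0019 0.0006 0.0059]
[{"travel": [-0.006, 0.012, 0.0], "angular": [0.002, 0.001, 0.015], "gripper": 1}, {"travel": [0.005, -0.01, 0.0], "angular": [0.002, 0.0, 0.155], "gripper": 1}, {"travel": [-0.006, 0.012, 0.0], "angular": [0.002, 0.0, 0.294], "gripper": 1}, {"travel": [0.005, -0.01, 0.0], "angular": [0.002, 0.0, 0.451], "gripper": 1}, {"travel": [-0.006, 0.012, 0.0], "angular": [0.002, -0.0, 0.608], "gripper": 1}, {"travel": [0.005, -0.01, 0.0], "angular": [0.002, -0.0, 0.748], "gripper": 1}, {"travel": [-0.006, 0.012, 0.0], "angular": [0.002, -0.0, 0.888], "gripper": 1}, {"travel": [0.0, -0.001, 0.0], "angular": [0.002, -0.0, 0.888], "gripper": 1}]
```

View pics/a6.png

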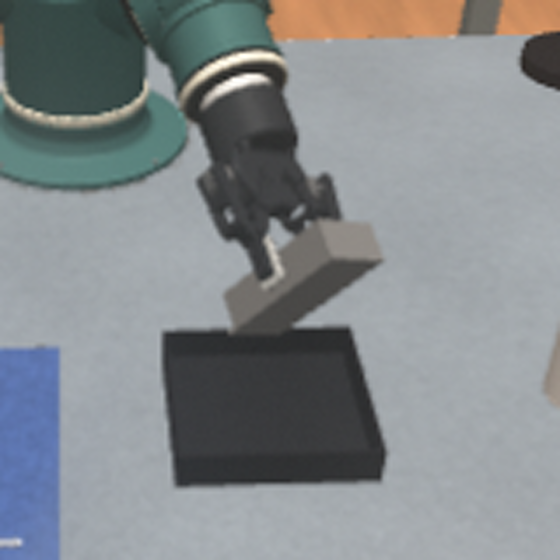

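No nut in the tray yet. I'll swing back with axial jerks.

Request:
{"method": "apply_moves", "body": {"deltas": [{"travel":[-0.006,0.012,0.0],"angular":[0.002,0.001,0.015],"gripper":1},{"travel":[0.005,-0.01,0.0],"angular":[0.002,0.0,0.155],"gripper":1},{"travel":[-0.006,0.012,0.0],"angular":[0.002,0.0,0.294],"gripper":1},{"travel":[0.005,-0.01,0.0],"angular":[0.002,0.0,0.451],"gripper":1},{"travel":[-0.006,0.012,0.0],"angular":[0.002,0,0.608],"gripper":1},{"travel":[0.005,-0.01,0.0],"angular":[0.002,0,0.748],"gripper":1},{"travel":[-0.006,0.012,0.0],"angular":[0.002,0,0.888],"gripper":1},{"travel":[0.0,-0.001,0.0],"angular":[0.002,0,0.888],"gripper":1}]}}

```text
clock: 11.5
tcp_pos: [0.5685, 0.1669, 0.1846]
orientation: [2.139, -0.393, 1.61]
wrist_force: [-0.5, -0.5, -3.7]
opening: 0.0592
```

```bash
python3 - <<'E'
from h import *
T,_=pose(60,0,slot=[.556,.164,.12])
p,r=pose(60,25,tcp=T); rel(p,r)
b=snap('scene','s7.png')
cv2.imwrite('pics/a7.png',cv2.resize(b[60:220,220:380,::-1],(560,560),interpolation=cv2.INTER_CUBIC))
ax=pose(60,0,tcp=T)[1].apply([0,1,0])
rows([pose(60,g,tcp=T+ax*j) for g,j in ((16,0.0),(7,.0),(-1,.02),(-3,-.01),(3,.02),(-3,-.01),(2,.02),(0,0))])
E
```

```text
clock 11.5 tcp [0.5685 0.1669 0.1846] rpy [ 2.1394 -0.393   1.6096] open 0.0592 F [-0.5 -0.5 -3.7]
q [ 0.533  0.581 -1.036  2.387  2.636  0.789 -1.277]
travel [-0.0005 -0.0024 -0.0002] ang [ 0.0029 -0.0009 -0.0211]
[{"travel": [0.001, 0.001, 0.0], "angular": [-0.001, 0.0, -0.176], "gripper": 1}, {"travel": [0.001, 0.001, 0.0], "angular": [-0.001, 0.0, -0.333], "gripper": 1}, {"travel": [0.01, 0.019, 0.0], "angular": [-0.001, -0.0, -0.473], "gripper": 1}, {"travel": [-0.003, -0.008, 0.0], "angular": [-0.001, -0.0, -0.508], "gripper": 1}, {"travel": [0.01, 0.019, 0.0], "angular": [-0.001, -0.0, -0.403], "gripper": 1}, {"travel": [-0.003, -0.008, 0.0], "angular": [-0.001, -0.0, -0.508], "gripper": 1}, {"travel": [0.01, 0.019, 0.0], "angular": [-0.001, -0.0, -0.421], "gripper": 1}, {"travel": [0.001, 0.001, 0.0], "angular": [-0.001, -0.0, -0.456], "gripper": 1}]
```

View pics/a7.png

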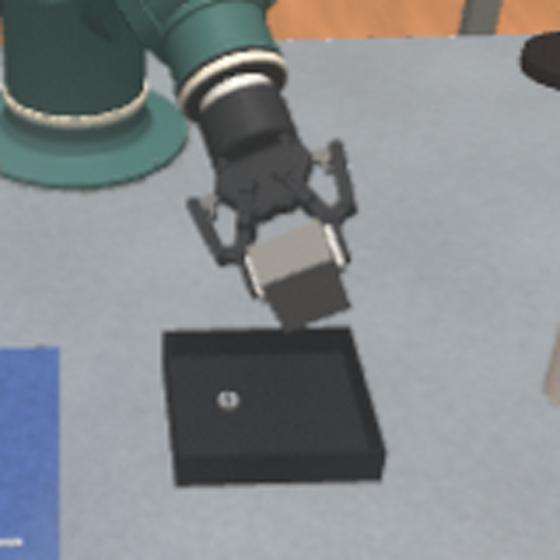

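The nut lies in the tray at crop (228,400), which is image (285,174). I'll raise the case and level it out.

```bash
python3 - <<'E'
from h import *
print('nut',atz('scene',[[285.1,174.3]],.01))
T=np.array([.580,.165,.20])
L=[(55,18),(49,12),(43,6),(37,0),(33,0),(30,0),(27,0),(25,0)]
rows([pose(t,g,tcp=T+[0,0,.005*i]) for i,(t,g) in enumerate(L)])
E
```

```text
nut [[0.5297723  0.12894027 0.01      ]]
[{"travel": [0.005, 0.022, 0.002], "angular": [0.08, -0.033, -0.141], "gripper": 1}, {"travel": [0.007, 0.026, -0.001], "angular": [0.181, -0.063, -0.245], "gripper": 1}, {"travel": [0.009, 0.03, -0.003], "angular": [0.286, -0.082, -0.348], "gripper": 1}, {"travel": [0.011, 0.034, -0.006], "angular": [0.394, -0.091, -0.449], "gripper": 1}, {"travel": [0.013, 0.038, -0.008], "angular": [0.462, -0.107, -0.447], "gripper": 1}, {"travel": [0.015, 0.041, -0.011], "angular": [0.514, -0.119, -0.445], "gripper": 1}, {"travel": [0.017, 0.045, -0.013], "angular": [0.565, -0.131, -0.443], "gripper": 1}, {"travel": [0.019, 0.049, -0.016], "angular": [0.599, -0.139, -0.441], "gripper": 1}]
```

Request:
{"method": "apply_moves", "body": {"deltas": [{"travel":[0.005,0.022,0.002],"angular":[0.08,-0.033,-0.141],"gripper":1},{"travel":[0.007,0.026,-0.001],"angular":[0.181,-0.063,-0.245],"gripper":1},{"travel":[0.009,0.03,-0.003],"angular":[0.286,-0.082,-0.348],"gripper":1},{"travel":[0.011,0.034,-0.006],"angular":[0.394,-0.091,-0.449],"gripper":1},{"travel":[0.013,0.038,-0.008],"angular":[0.462,-0.107,-0.447],"gripper":1},{"travel":[0.015,0.041,-0.011],"angular":[0.514,-0.119,-0.445],"gripper":1},{"travel":[0.017,0.045,-0.013],"angular":[0.565,-0.131,-0.443],"gripper":1},{"travel":[0.019,0.049,-0.016],"angular":[0.599,-0.139,-0.441],"gripper":1}]}}

```text
clock: 12.55
tcp_pos: [0.5886, 0.1509, 0.2267]
orientation: [2.583, 0.041, 1.778]
wrist_force: [0.5, -1.4, -2.8]
opening: 0.0592
```

```bash
python3 - <<'E'
from h import *
T=np.array([.580,.165,.235])
p,r=pose(25,0,tcp=T); rel(p,r)
L=[25,22,18,14,10,6,2,0]
rows([pose(t,0,tcp=T) for i,t in enumerate(L)])
E
```

```text
clock 12.55 tcp [0.5886 0.1509 0.2267] rpy [2.5835 0.0408 1.7779] open 0.0592 F [ 0.5 -1.4 -2.8]
q [ 0.308  0.293 -0.754  2.065  0.848  0.43   0.714]
travel [ 0.0152  0.0001 -0.0105] ang [ 0.1203  0.0703 -0.044 ]
[{"travel": [0.015, 0.0, -0.011], "angular": [0.12, 0.07, -0.044], "gripper": 1}, {"travel": [0.015, 0.0, -0.011], "angular": [0.173, 0.069, -0.046], "gripper": 1}, {"travel": [0.015, 0.0, -0.011], "angular": [0.242, 0.068, -0.048], "gripper": 1}, {"travel": [0.015, 0.0, -0.011], "angular": [0.312, 0.066, -0.051], "gripper": 1}, {"travel": [0.015, 0.0, -0.011], "angular": [0.382, 0.064, -0.053], "gripper": 1}, {"travel": [0.015, 0.0, -0.011], "angular": [0.452, 0.063, -0.055], "gripper": 1}, {"travel": [0.015, 0.0, -0.011], "angular": [0.521, 0.061, -0.058], "gripper": 1}, {"travel": [0.015, 0.0, -0.011], "angular": [0.556, 0.06, -0.059], "gripper": 1}]
```

Request:
{"method": "apply_moves", "body": {"deltas": [{"travel":[0.015,0.0,-0.011],"angular":[0.12,0.07,-0.044],"gripper":1},{"travel":[0.015,0.0,-0.011],"angular":[0.173,0.069,-0.046],"gripper":1},{"travel":[0.015,0.0,-0.011],"angular":[0.242,0.068,-0.048],"gripper":1},{"travel":[0.015,0.0,-0.011],"angular":[0.312,0.066,-0.051],"gripper":1},{"travel":[0.015,0.0,-0.011],"angular":[0.382,0.064,-0.053],"gripper":1},{"travel":[0.015,0.0,-0.011],"angular":[0.452,0.063,-0.055],"gripper":1},{"travel":[0.015,0.0,-0.011],"angular":[0.521,0.061,-0.058],"gripper":1},{"travel":[0.015,0.0,-0.011],"angular":[0.556,0.06,-0.059],"gripper":1}]}}

```text
clock: 13.55
tcp_pos: [0.5804, 0.1647, 0.2351]
orientation: [3.14, -0.001, 1.848]
wrist_force: [-1.1, 0.1, -3.1]
opening: 0.0592
```

```bash
python3 - <<'E'
from h import *
rel([.55,-.212,.2],down(45.8))
b=snap('scene','s8.png')
cv2.imwrite('pics/a8.png',cv2.resize(b[60:220,220:380,::-1],(560,560),interpolation=cv2.INTER_CUBIC))
E
```

```text
clock 13.55 tcp [0.5804 0.1647 0.2351] rpy [ 3.1403e+00 -7.0000e-04  1.8485e+00] open 0.0592 F [-1.1  0.1 -3.1]
q [ 0.328  0.552 -0.903  1.67   0.468  1.149  1.15 ]
travel [-0.3539 -0.1325  0.0347] ang [ 8.0000e-04 -1.3000e-03  1.0491e+00]
```

View pics/a8.png

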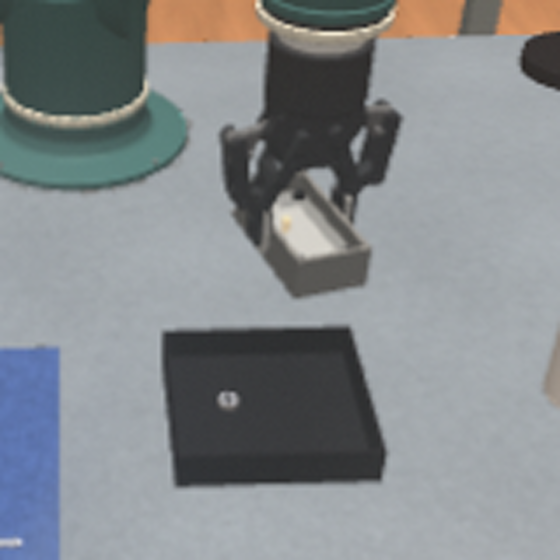

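The nut is still in the tray and the case is level, with only the boss visible inside. I'll carry it back.

Request:
{"method": "apply_moves", "body": {"deltas": [{"travel":[-0.008,-0.003,0],"angular":[0,0,0.02],"gripper":1},{"travel":[-0.025,-0.009,0],"angular":[0,0,0.065],"gripper":1},{"travel":[-0.05,-0.019,0],"angular":[0,0,0.14],"gripper":1},{"travel":[-0.08,-0.03,0],"angular":[0,0,0.23],"gripper":1},{"travel":[-0.11,-0.041,0],"angular":[0,0,0.32],"gripper":1},{"travel":[-0.14,-0.052,0],"angular":[0,0,0.41],"gripper":1},{"travel":[-0.17,-0.064,0],"angular":[0,0,0.5],"gripper":1},{"travel":[-0.2,-0.075,0],"angular":[0,0,0.59],"gripper":1}]}}

```text
clock: 14.6
tcp_pos: [0.5623, -0.0516, 0.2352]
orientation: [3.138, 0.001, 1.253]
wrist_force: [0.3, -0.1, -2.5]
opening: 0.0589
```

```bash
python3 - <<'E'
from h import *
p=[.55,-.212,.15];rel(p,down(45.8))
E
```

```text
clock 14.6 tcp [ 0.5623 -0.0516  0.2352] rpy [3.1376e+00 8.0000e-04 1.2531e+00] open 0.0589 F [ 0.3 -0.1 -2.5]
q [ 0.641  0.429 -0.771  1.772  0.339  1.074  1.005]
travel [-0.1562  0.0381  0.0855] ang [ 4.100e-03 -2.000e-04  4.537e-01]
```

Request:
{"method": "apply_moves", "body": {"deltas": [{"travel":[-0.03,0.007,0.01],"angular":[0,0,0.09],"gripper":1},{"travel":[-0.06,0.014,0.025],"angular":[0,0,0.18],"gripper":1},{"travel":[-0.09,0.022,0.04],"angular":[0,0,0.26],"gripper":1},{"travel":[-0.115,0.028,0.055],"angular":[0,0,0.33],"gripper":1},{"travel":[-0.135,0.033,0.068],"angular":[0,0,0.39],"gripper":1},{"travel":[-0.148,0.036,0.078],"angular":[0,0,0.43],"gripper":1},{"travel":[-0.156,0.038,0.085],"angular":[0.003,0,0.454],"gripper":1},{"travel":[-0.156,0.038,0.085],"angular":[0.003,0,0.454],"gripper":1}]}}

```text
clock: 15.6
tcp_pos: [0.5517, -0.2092, 0.1497]
orientation: [-3.141, -0.0, 0.806]
wrist_force: [0.2, -0.4, -2.7]
opening: 0.0589
```

```bash
python3 - <<'E'
from h import *
p=[.55,-.212,.036];rel(p,down(45.8))
b=snap('scene','s9.png')
cv2.imwrite('pics/a9.png',cv2.resize(b[80:235,120:250,::-1],None,fx=3.8,fy=3.8,interpolation=cv2.INTER_CUBIC))
E
```

```text
clock 15.6 tcp [ 0.5517 -0.2092  0.1497] rpy [-3.1408 -0.      0.8056] open 0.0589 F [ 0.2 -0.4 -2.7]
q [ 0.754  0.544 -0.583  1.779  0.363  0.929  0.822]
travel [-0.0031  0.0008  0.1137] ang [-0.0008 -0.      0.0063]
```

View pics/a9.png

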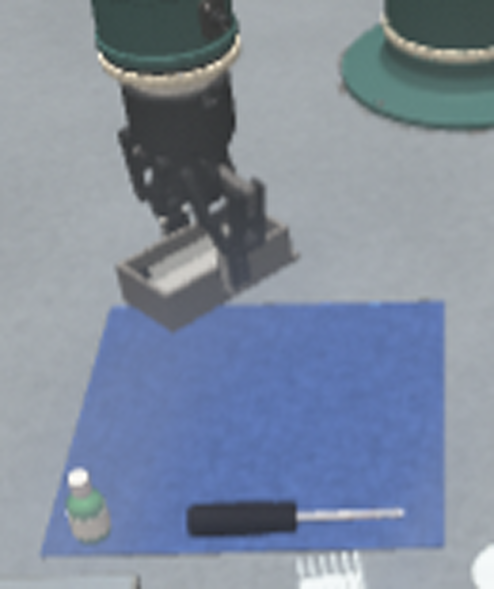

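The case looks level above the mat. I'll lower it to about 10 mm short of contact, then go slowly.

Request:
{"method": "apply_moves", "body": {"deltas": [{"travel":[-0.003,0.001,0.015],"angular":[0,0,0.006],"gripper":1},{"travel":[-0.003,0.001,0.032],"angular":[0,0,0.006],"gripper":1},{"travel":[-0.003,0.001,0.05],"angular":[0,0,0.006],"gripper":1},{"travel":[-0.003,0.001,0.068],"angular":[0,0,0.006],"gripper":1},{"travel":[-0.003,0.001,0.083],"angular":[0,0,0.006],"gripper":1},{"travel":[-0.003,0.001,0.095],"angular":[0,0,0.006],"gripper":1},{"travel":[-0.003,0.001,0.103],"angular":[0,0,0.006],"gripper":1},{"travel":[-0.003,0.001,0.106],"angular":[0,0,0.006],"gripper":1}]}}

```text
clock: 16.65
tcp_pos: [0.5503, -0.2121, 0.0438]
orientation: [-3.141, 0.0, 0.8]
wrist_force: [0.6, 0.2, -2.2]
opening: 0.059
```

```bash
python3 - <<'E'
from h import *
p=[.55,-.212,.033];rel(p,down(45.8))
E
```

```text
clock 16.65 tcp [ 0.5503 -0.2121  0.0438] rpy [-3.1413  0.      0.7997] open 0.059 F [ 0.6  0.2 -2.2]
q [ 0.696  0.69  -0.502  1.824  0.467  0.748  0.741]
travel [-0.0001 -0.0003  0.0108] ang [-0.0003  0.      0.0004]
```

Request:
{"method": "apply_moves", "body": {"deltas": [{"travel":[0,0,0.002],"angular":[0,0,0],"gripper":1},{"travel":[0,0,0.004],"angular":[0,0,0],"gripper":1},{"travel":[0,0,0.006],"angular":[0,0,0],"gripper":1},{"travel":[0,0,0.007],"angular":[0,0,0],"gripper":1},{"travel":[0,0,0.008],"angular":[0,0,0],"gripper":1},{"travel":[0,0,0.009],"angular":[0,0,0],"gripper":1},{"travel":[0,0,0.0095],"angular":[0,0,0],"gripper":1},{"travel":[0,0,0.0095],"angular":[0,0,0],"gripper":1}]}}

```text
clock: 17.65
tcp_pos: [0.5503, -0.2122, 0.0345]
orientation: [-3.141, 0.0, 0.8]
wrist_force: [-0.5, -0.9, -2.9]
opening: 0.0588
```

```bash
python3 - <<'E'
from h import *
p=[.55,-.212,.033];rel(p,down(45.8))
b=snap('scene','s10.png')
cv2.imwrite('pics/a10.png',cv2.resize(b[110:235,130:250,::-1],None,fx=4.8,fy=4.8,interpolation=cv2.INTER_CUBIC))
E
```

```text
clock 17.65 tcp [ 0.5503 -0.2122  0.0345] rpy [-3.1414  0.      0.7996] open 0.0588 F [-0.5 -0.9 -2.9]
q [ 0.69   0.704 -0.493  1.825  0.476  0.733  0.734]
travel [-0.0001 -0.0003  0.0015] ang [-0.0002  0.      0.0003]
```

View pics/a10.png

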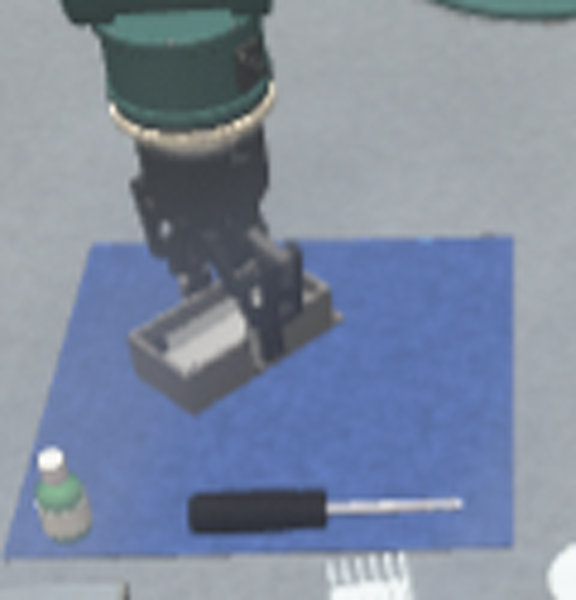

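The force shows no contact yet. I'll creep down another 2 mm.

Request:
{"method": "apply_moves", "body": {"deltas": [{"travel":[0,0,0.0005],"angular":[0,0,0],"gripper":1},{"travel":[0,0,0.001],"angular":[0,0,0],"gripper":1},{"travel":[0,0,0.0015],"angular":[0,0,0],"gripper":1},{"travel":[0,0,0.002],"angular":[0,0,0],"gripper":1},{"travel":[0,0,0.002],"angular":[0,0,0],"gripper":1},{"travel":[0,0,0.002],"angular":[0,0,0],"gripper":1},{"travel":[0,0,0.002],"angular":[0,0,0],"gripper":1},{"travel":[0,0,0.002],"angular":[0,0,0],"gripper":1}]}}

```text
clock: 18.7
tcp_pos: [0.5503, -0.2122, 0.0329]
orientation: [-3.142, 0.0, 0.8]
wrist_force: [-3.5, -0.0, 6.4]
opening: 0.0589
```

Contact: force went from −3 to +6 N at the original grasp height. I'll open the gripper gradually.

Request:
{"method": "apply_moves", "body": {"deltas": [{"travel":[0,0,0],"angular":[0,0,0],"gripper":0.25},{"travel":[0,0,0],"angular":[0,0,0],"gripper":0.2},{"travel":[0,0,0],"angular":[0,0,0],"gripper":0.1},{"travel":[0,0,0],"angular":[0,0,0],"gripper":0},{"travel":[0,0,0],"angular":[0,0,0],"gripper":0},{"travel":[0,0,0],"angular":[0,0,0],"gripper":0},{"travel":[0,0,0],"angular":[0,0,0],"gripper":0},{"travel":[0,0,0],"angular":[0,0,0],"gripper":0}]}}

```text
clock: 19.7
tcp_pos: [0.5503, -0.2122, 0.0326]
orientation: [-3.142, 0.0, 0.8]
wrist_force: [-0.7, -0.1, 1.4]
opening: 0.0855
```

Request:
{"method": "apply_moves", "body": {"deltas": [{"travel":[0,0,-0.01],"angular":[0,0,0],"gripper":0},{"travel":[0,0,-0.03],"angular":[0,0,0],"gripper":0},{"travel":[0,0,-0.06],"angular":[0,0,0],"gripper":0},{"travel":[0,0,-0.09],"angular":[0,0,0],"gripper":0},{"travel":[0,0,-0.12],"angular":[0,0,0],"gripper":0},{"travel":[0,0,-0.15],"angular":[0,0,0],"gripper":0},{"travel":[0,0,-0.17],"angular":[0,0,0],"gripper":0},{"travel":[0,0,-0.17],"angular":[0,0,0],"gripper":0}]}}

```text
clock: 20.7
tcp_pos: [0.5508, -0.2124, 0.2045]
orientation: [3.139, -0.001, 0.8]
wrist_force: [0.2, 0.7, 0.4]
opening: 0.0855
```

```bash
python3 - <<'E'
from h import *
rel([.55,-.212,.2],down(45.8))
b=snap('scene','s11.png')
cv2.imwrite('pics/a11.png',cv2.resize(b[100:235,130:350,::-1],None,fx=3.6,fy=3.6,interpolation=cv2.INTER_CUBIC))
E
```

```text
clock 20.7 tcp [ 0.5508 -0.2124  0.2045] rpy [ 3.1391e+00 -7.0000e-04  7.9960e-01] open 0.0855 F [0.2 0.7 0.4]
q [ 0.785  0.476 -0.613  1.739  0.315  1.024  0.858]
travel [-0.0003 -0.0009  0.0045] ang [ 0.0025 -0.0007  0.0002]
```

View pics/a11.png

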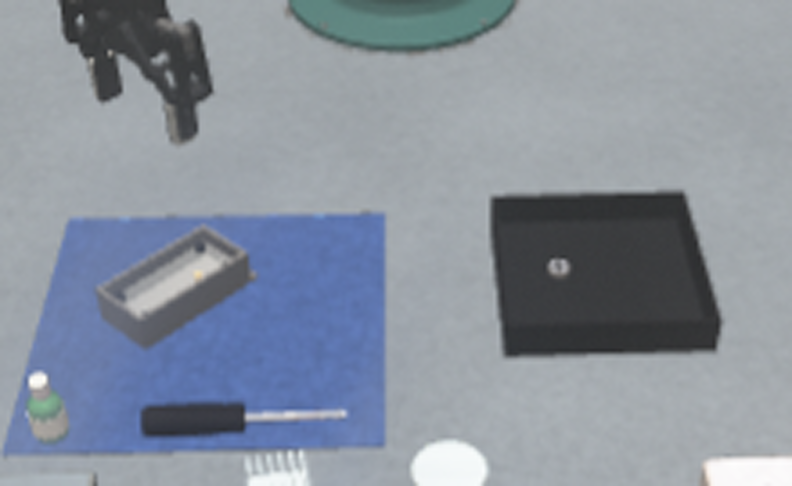

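The case is back flat on the mat (crop (173,285)) with only the boss visible inside. The nut is in the tray (crop (558,268)), the gripper is clear and the bystanders are unmoved. Handing in.

```bash
python3 - <<'E'
from h import *
print(env.sign_off())
E
```

```text
the job is handed in; nothing more can be done
None
```

The nut is out of the case and in the tray, and the empty case is back on the blue mat, upside down where it started. I handed the job in at about 21 s of the 64 s allowed; the interface gives no verdict, so the checks below are mine.

- **What I did:** I gripped the case across its width, carried it level over the tray and tipped the slotted end down 60°. Two swings got the nut out, the second with small jerks along the case's length. I then levelled the case, carried it back and lowered it the last centimetre slowly. The wrist force showed contact at the original grasp height, and I opened the gripper there.
- **Last checks, from the scene camera and the readings:**
  - The nut is in the tray at about (0.530, 0.129) m, well inside the walls.
  - The case lies flat on the mat, with only the brass boss visible inside.
  - The screwdriver and the bottle look where they were, and the arm stayed well away from the other bystanders. I did not measure any of them for movement.
  - The gripper is open and about 17 cm above the case, and the wrist force is near zero.
- **Did not go to plan:** while tipping and levelling, the tool lagged up to about 2 cm behind its target as the wrist joints swung over. This happened in the open above the tray, and each time the tool settled on its target by the end of the next move.
- **Not checked:** I judged the case's final level by eye and by the matching grasp height, not by a separate measurement.

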